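# Take the dry ledger out from under the weights

### The job

The narrow ledger in the drying pile is ready, but the larger book beneath it must stay under pressure: stand the three iron weights aside on the grey felt, lay the ledger flat in the cardboard tray, then stand each weight back on the larger book, each directly below the spot where it stood on the ledger, so that it keeps pressing the same place. Keep the weights upright, set everything down gently without dropping it, and do not shift the larger book, the paste jar or the glue bottle.

Things in the scene. Friction and masses are not known exactly. Their poses are not given: they have to be found in the camera images.
- weight_round: dark iron binder's weight, a low disc 44 mm in diameter and 30 mm high, with a plain round steel grip post 18 mm in diameter rising 28 mm from the middle of its top (58 mm in all); about 0.4 kg. Stands on the ledger at the start. Origin: centre of its underside; z up, along the post.
- weight_square: dark iron binder's weight, a square block 42 x 42 x 30 mm high, with an upright steel grip tab on the middle of its top, 34 mm long (along x), 12 mm thick (along y) and rising 28 mm (58 mm in all); about 0.45 kg. Stands on the ledger, its tab roughly along the ledger. Origin: centre of its underside; z up.
- weight_tall: dark iron binder's weight, a slim cylinder 35 mm in diameter and 55 mm high, with a plain round steel grip post 18 mm in diameter rising 28 mm from the middle of its top (83 mm in all); about 0.45 kg. Stands on the ledger. Origin: centre of its underside; z up, along the post. The three weights stand in a row along the ledger, about 58 mm apart from centre to centre, in any order.
- ledger: narrow account book with grey-brown sides and a dark cloth spine, lying flat on the larger book under the three weights; 176 mm long (x), 66 mm wide (y), 24 mm thick (z), closed and rigid, about 0.25 kg. Origin: centre of its underside; z up; the spine is on its -y side.
- large_book: larger book bound in dark red-brown leather, lying flat on the bench under the ledger and sticking out about 30 mm on either long side; 195 mm long (x), 128 mm wide (y), 30 mm thick (z), closed and rigid, loose. Origin: centre of its underside; z up; the spine is on its -y side.
- felt: flat grey felt pad fixed to the bench, empty at the start: the side area for the weights; 210 mm long (x), 140 mm wide (y), 3 mm thick. Origin: centre of its underside; z up.
- tray: empty shallow open cardboard tray fixed to the bench, for the dry ledger; outside 222 mm long (x), 150 mm wide (y), 26 mm high, walls 4 mm, floor 4 mm thick. Origin: centre of its underside; z up.
- paste_jar: squat cream jar with a steel lid, 64 mm in diameter, 70 mm high, near the back of the bench; not part of the job, to be left standing. Origin: centre of its underside; z up.
- glue_bottle: white bottle with a pointed brown nozzle, 44 mm in diameter, 116 mm high, near the back of the bench; not part of the job, to be left standing. Origin: centre of its underside; z up.
Mind the look-alikes: they are no part of the job. What is shaped like the weight_tall but blue is not meant.

How it is judged:
On the way, in this order (a step that is already met when the one before it is completed fails the run):
1. all three weights stand upright on the felt pad at once (their centres over it) (x of weight_round in the frame of felt between -0.105 and 0.105 m and y of weight_round in the frame of felt between -0.07 and 0.07 m and z of weight_round in the frame of felt between -0.003 and 0.009 m and angle between each of weight_round, weight_square, weight_tall's own z axis and vertical below 0.12 rad and x of weight_square in the frame of felt between -0.105 and 0.105 m and y of weight_square in the frame of felt between -0.07 and 0.07 m and z of weight_square in the frame of felt between -0.003 and 0.009 m and x of weight_tall in the frame of felt between -0.105 and 0.105 m and y of weight_tall in the frame of felt between -0.07 and 0.07 m and z of weight_tall in the frame of felt between -0.003 and 0.009 m), for 0.2 s.
2. the ledger lies flat on the floor of the tray (x of ledger in the frame of tray between -0.06 and 0.06 m and y of ledger in the frame of tray between -0.06 and 0.06 m and z of ledger in the frame of tray between 0 and 0.012 m and angle between ledger's own z axis and vertical below 0.12 rad), for 0.2 s.
At the end, for the whole second after the job is handed in: The ledger lies flat on the floor of the tray. Each weight stands upright on the larger book within 15 mm (sideways) of the place where that same weight stood at the start, now 24 mm lower. The larger book is within 20 mm of where it was. Everything is released and at rest (all of step 2 and linear speed of each of ledger, weight_round, weight_square, weight_tall, large_book below 0.02 m/s and distance of each of weight_round, weight_square, weight_tall from where it was at the start of the episode below 0.0283 m and angle between each of weight_round, weight_square, weight_tall's own z axis and vertical below 0.12 rad and z of weight_round in the frame of large_book between 0.025 and 0.036 m and z of weight_square in the frame of large_book between 0.025 and 0.036 m and z of weight_tall in the frame of large_book between 0.025 and 0.036 m and distance of large_book from where it was at the start of the episode below 0.02 m); the robot touches nothing.
It fails at once if the larger book is shifted by more than 20 mm (distance of large_book from where it was at the start of the episode above 0.02 m).
It fails at once if the paste jar is shifted by more than 30 mm or knocked over (distance of paste_jar from where it was at the start of the episode above 0.03 m or angle between paste_jar's own z axis and vertical above 0.5 rad).
It fails at once if the glue bottle is shifted by more than 30 mm or knocked over (distance of glue_bottle from where it was at the start of the episode above 0.03 m or angle between glue_bottle's own z axis and vertical above 0.5 rad).
It fails at once if a weight is dropped (falls from about 3 cm or more) or thrown over ((linear speed of weight_round above 0.6 m/s and (height (world z) of weight_round below 0.018 m or (z of weight_round in the frame of large_book below 0.045 m and horizontal distance between weight_round and large_book below 0.09 m))) or (linear speed of weight_square above 0.6 m/s and (height (world z) of weight_square below 0.018 m or (z of weight_square in the frame of large_book below 0.045 m and horizontal distance between weight_square and large_book below 0.09 m))) or (linear speed of weight_tall above 0.6 m/s and (height (world z) of weight_tall below 0.018 m or (z of weight_tall in the frame of large_book below 0.045 m and horizontal distance between weight_tall and large_book below 0.09 m))) or angle between any of weight_round, weight_square, weight_tall's own z axis and vertical above 0.8 rad).
It fails at once if the ledger is dropped into the tray (falls from about 3 cm or more) (height (world z) of ledger below 0.02 m and linear speed of ledger above 0.6 m/s).
It also fails if it takes over 144 s, if anything falls off the work surface, if the arm or the gripper's body presses on something with over 40 N, if the wrist force passes 120 N, or if a joint passes its speed limit or range.

### The arm

A 6-joint arm with a two-finger parallel gripper is mounted at the origin on the work surface. World frame = base frame: x ahead of the robot, y to its left, z up, the work surface at z = 0. Lengths are in m, angles in rad, forces in N, time in s.
With the tool pointing down it reaches from about 0.275 to 0.875 m from the base axis. Payload 12.5 kg.
Tool frame: the origin (TCP) lies at the very end of the fingers, on their centre line; the grasp point (between the pads) lies 19 mm behind it; z points along the fingers, y is the line along which they close (so a half turn about z gives the same grasp; the last joint's range is limited). The gripper opens to 85 mm and grips with 20 to 120 N. Pads are 22 mm wide; open, the fingers measure 114 mm over their backs; the gripper's body (76 mm by 85 mm) begins 54 mm behind the grasp point. The pads swing forward as they close: fully open they stand 13 mm farther back than shut.
Start: joints at [-1.349, 0.351, 1.652, -0, 1.139, -0.085], TCP at [0.166, -0.524, 0.231] pointing down, gripper open.
Joint ranges: [-2.75, 2.75], [-0.79, 2.1], [0.01, 2.65], [-1.57, 4.71], [0.07, 3.14], [-2.87, 2.87]. Speed limits (rad/s): [2.22, 2.22, 2.79, 3.14, 3.14, 3.14].

### API

Orientations are given as a rotation vector (axis times angle).
In Python, from plant import ctrl gives the robot as it stands. The module is installed in compiled form; this text tells all that it offers.
- The arm moves only by the tool servo_tool, never from a script. Its argument "steps" is a list of rows, each an object with "delta_pos": the shift along the tool's x, y, z in mm, a list of three; "twist": the turn about the tool's z in degrees; "jaw": the opening, from -1 (shut) to 1 (fully open). A call has 1 to 8 rows; each row shifts and turns the commanded pose from where the row before left it, along the tool's axes as they then stand; what a row does not reach is not made up. A row lasts 1/10 s, in which the tool goes at most 50 mm and 8.59 degrees, less where a joint would pass 70% of its speed; a pose out of reach is approached as far as the arm can. A call is refused whole if a number of a shift passes 50 or a number of a turn 8.59, either way. A call with a gripper value outside its range is refused whole. The fingers move at their own pace and stop on an object; the grip force is fixed at half the most. Time passes only in rows, so rows that do not move let the fingers close. It gives the time, the measured TCP pose, the force, the opening and the grip force at its end, in the units of the state.
- ctrl.state(): the state, without advancing time (a new reading comes with each control period).
- ctrl.get_image(name): name is "scene" or "top" or "wrist"; returns the picture (384x512x3 uint8, blue, green, red); there is no depth.
- ctrl.camera_model(name): a dict with "fx", "fy", "cx", "cy" (pixels), "T" (4x4, takes a point from camera to world coordinates); the wrist camera has in their place "tool_from_camera" (4x4, takes a point from camera to tool coordinates, whose origin is the TCP and whose axes are the flange's). Camera axes: x right, y down, z forward; pixel columns grow to the right and rows downward; lengths in m; the calibration is good to about 2 mm. A picture is of the moment at which its call begins: read the wrist's pose just before it. camera_model takes no time and is no camera call.
- ctrl.sign_off(): hands the job in; it is judged then, once.
The state is a dict: "time_s": time; "joint_positions": joint angles; "qd": joint speeds; "tau": joint torques, N m; "ee_pos": TCP position; "ee_rot": TCP orientation; "ft_force": force on the tool from outside, world axes, zero at the start; "ft_torque": the same for the moment, N m; "width": finger opening in m; "grip_force": force on a finger pad.
Only numpy, scipy, OpenCV 4.12 (cv2) and the standard library are available. Lean on these libraries where they do the work, as an engineer would, in place of code of your own. Each camera call takes 0.05 s, during which the arm holds its last target. There are 200 camera calls.

## Working session

There is one attempt and no reset: what is moved stays moved. The work goes in short steps, Python scripts to look and compute and a tool call to move; the robot and the scene stay as the last step left them, time stands still between calls to the robot, and variables do not carry over. Pictures are saved under pics/ and viewed, at most 14 in all, crops included, and the job is handed in when it is done.

Besides the shell and the picture viewer there is one more tool, called after "Request:" in YAML: its name, and indented under it one key for each argument. servo_tool: Moves the arm, as the interface text tells. Its arguments: {"type":"object","properties":{"steps":{"type":"array"}},"required":["steps"]}

```bash
mkdir -p pics; cat > h.py <<'E'
import numpy as np, cv2
from plant import ctrl
from scipy.spatial.transform import Rotation as R
def ray(name,px,z,st=None):
    m=ctrl.camera_model(name)
    if name=="wrist":
        st=st or ctrl.state(); B=np.eye(4);B[:3,:3]=R.from_rotvec(st["ee_rot"]).as_matrix();B[:3,3]=st["ee_pos"]
        T=B@np.array(m["tool_from_camera"])
    else: T=np.array(m["T"])
    d=T[:3,:3]@np.array([(px[0]-m["cx"])/m["fx"],(px[1]-m["cy"])/m["fy"],1.])
    o=T[:3,3]; return o+d*(z-o[2])/d[2]
E
python3 - <<'E'
from h import *
s=ctrl.state();print({k:np.round(v,3) for k,v in s.items()}); print(R.from_rotvec(s["ee_rot"]).as_matrix().round(3))
for n in("scene","top"):
    cv2.imwrite(f"pics/{n}0.png",ctrl.get_image(n)); m=ctrl.camera_model(n); print(n,m["fx"],np.round(m["T"],3))
print(ctrl.camera_model("wrist"))
E
```

```text
{'time_s': np.float64(0.0), 'joint_positions': array([-1.349,  0.351,  1.652, -0.   ,  1.139, -0.085]), 'qd': array([ 0.001, -0.001, -0.001, -0.001, -0.001, -0.001]), 'tau': array([ 2.0000e-03, -5.0610e+01, -2.9141e+01,  0.0000e+00,  5.0000e-03,
        0.0000e+00]), 'ee_pos': array([ 0.166, -0.524,  0.231]), 'ee_rot': array([-3.104, -0.48 ,  0.   ]), 'ft_force': array([-0.777,  0.265,  0.405]), 'ft_torque': array([-0.04 , -0.049,  0.029]), 'grip_force': np.float64(0.0), 'width': np.float64(0.086)}
[[ 0.953  0.302 -0.   ]
 [ 0.302 -0.953  0.001]
 [ 0.    -0.001 -1.   ]]
scene 430.22285582666825 [[-0.775  0.496 -0.391  1.051]
 [ 0.631  0.625 -0.459  0.532]
 [ 0.017 -0.603 -0.798  0.909]
 [ 0.     0.     0.     1.   ]]
top 398.97366634937947 [[ 0.006 -0.98   0.198  0.414]
 [-1.    -0.004  0.012  0.035]
 [-0.011 -0.198 -0.98   1.112]
 [ 0.     0.     0.     1.   ]]
{'fx': 292.697637436926, 'fy': 292.697637436926, 'cx': 251.44778965113667, 'cy': 196.03816439541743, 'tool_from_camera': array([[ 6.58638668e-04, -9.54362926e-01, -2.98648574e-01,
         7.76125683e-02],
       [ 9.99999749e-01,  5.50851841e-04,  4.45091452e-04,
        -2.60055571e-05],
       [-2.60267664e-04, -2.98648793e-01,  9.54363050e-01,
        -1.42263944e-01],
       [ 0.00000000e+00,  0.00000000e+00,  0.00000000e+00,
         1.00000000e+00]])}
```

View pics/top0.png

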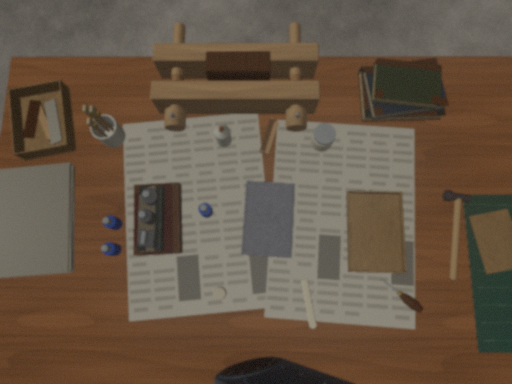

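View pics/scene0.png

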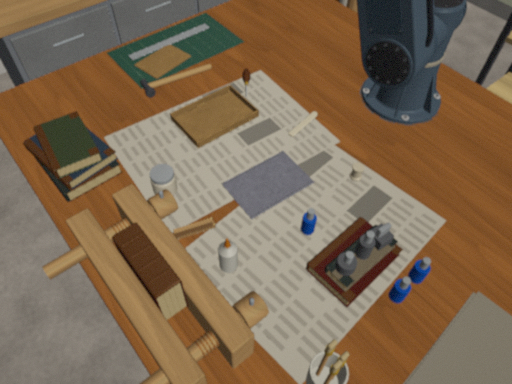

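The top view shows the pile at (157,218), with three dark weights at about (150,195), (148,215) and (153,237). The felt is at (268,219), the tray at (376,232), the bottle at (222,135) and the jar at (323,135). The blue look-alikes are at (205,209), (111,222) and (111,249). The three dark weights on the ledger are the ones I want; next, a close crop of them.

```bash
python3 - <<'E'
from h import *
t=cv2.imread("pics/top0.png");s=cv2.imread("pics/scene0.png")
a=cv2.resize(t[175:265,125:190],None,fx=6,fy=6,interpolation=cv2.INTER_CUBIC)
b=cv2.resize(s[205:305,300:410],(594,540),interpolation=cv2.INTER_CUBIC)[:, :400]
b=cv2.resize(s[205:305,300:410],(400,364),interpolation=cv2.INTER_CUBIC)
c=np.zeros((540,800,3),np.uint8);c[:,:390]=a;c[:364,395:795]=b
c=cv2.convertScaleAbs(c,alpha=1.8,beta=10)
cv2.imwrite("pics/crop0.png",c)
for n,px,z in[("felt",(269,219),.003),("tray",(376,232),.026),("book",(158,218),.03),("w1",(150,190),.11),("w2",(147,215),.11),("w3",(153,237),.11),("blue1",(205,209),.05),("blue2",(111,222),.05),("blue3",(111,249),.05),("bottle",(222,130),.1),("jar",(323,135),.07),("small",(218,293),.01)]: print(n,ray("top",px,z).round(3))
E
```

```text
felt [0.557 0.005 0.003]
tray [ 0.52  -0.284  0.026]
book [0.555 0.31  0.03 ]
w1 [0.617 0.314 0.11 ]
w2 [0.552 0.318 0.11 ]
w3 [0.497 0.299 0.11 ]
blue1 [0.578 0.179 0.05 ]
blue2 [0.541 0.431 0.05 ]
blue3 [0.469 0.425 0.05 ]
bottle [0.784 0.133 0.1  ]
jar [ 0.781 -0.141  0.07 ]
small [0.356 0.142 0.01 ]
```

View pics/crop0.png

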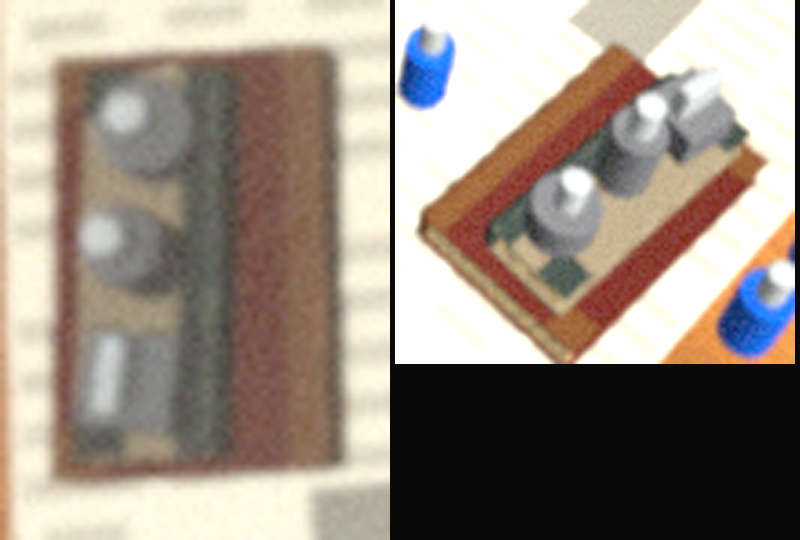

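Far to near, the crop shows the round weight (post at about px (145,193) in the top view), the tall one (142,214), and the square one with its tab along world x (143,238). All three are grey, so the blue ones are excluded. Moving above the pile.

Request:
servo_tool:
  steps:
    - {"delta_pos": [0,0,-15],"twist": 5.87,"jaw": 1}
    - {"delta_pos": [0,0,-15],"twist": 5.87,"jaw": 1}
    - {"delta_pos": [0,0,-15],"twist": 5.87,"jaw": 1}
    - {"delta_pos": [20,-41,0],"twist": 0,"jaw": 1}
    - {"delta_pos": [20,-41,0],"twist": 0,"jaw": 1}
    - {"delta_pos": [20,-41,0],"twist": 0,"jaw": 1}
    - {"delta_pos": [20,-41,0],"twist": 0,"jaw": 1}
    - {"delta_pos": [20,-41,0],"twist": 0,"jaw": 1}

```text
time_s: 0.9
ee_pos: [0.2665, -0.3176, 0.2761]
ee_rot: [-3.141, 0.002, 0.0]
ft_force: [0.8, 0.4, 0.2]
width: 0.0853
grip_force: 0.0
```

Request:
servo_tool:
  steps:
    - {"delta_pos": [20,-41,0],"twist": 0,"jaw": 1}
    - {"delta_pos": [20,-41,0],"twist": 0,"jaw": 1}
    - {"delta_pos": [20,-41,0],"twist": 0,"jaw": 1}
    - {"delta_pos": [20,-41,0],"twist": 0,"jaw": 1}
    - {"delta_pos": [20,-41,0],"twist": 0,"jaw": 1}
    - {"delta_pos": [20,-41,0],"twist": 0,"jaw": 1}
    - {"delta_pos": [20,-41,0],"twist": 0,"jaw": 1}
    - {"delta_pos": [20,-41,0],"twist": 0,"jaw": 1}

```text
time_s: 1.7
ee_pos: [0.4268, 0.0106, 0.2763]
ee_rot: [3.142, -0.0, 0.0]
ft_force: [0.5, -2.0, -0.1]
width: 0.0853
grip_force: 0.0
```

Request:
servo_tool:
  steps:
    - {"delta_pos": [20,-43,0],"twist": 0,"jaw": 1}
    - {"delta_pos": [20,-43,0],"twist": 0,"jaw": 1}
    - {"delta_pos": [20,-43,0],"twist": 0,"jaw": 1}
    - {"delta_pos": [20,-43,0],"twist": 0,"jaw": 1}
    - {"delta_pos": [20,-43,0],"twist": 0,"jaw": 1}
    - {"delta_pos": [20,-43,0],"twist": 0,"jaw": 1}
    - {"delta_pos": [20,-43,0],"twist": 0,"jaw": 1}
    - {"delta_pos": [0,0,0],"twist": 0,"jaw": 1}

```text
time_s: 2.5
ee_pos: [0.5672, 0.3136, 0.2745]
ee_rot: [-3.141, -0.004, 0.002]
ft_force: [0.6, 0.1, -1.0]
width: 0.0851
grip_force: 0.0
```

```bash
python3 - <<'E'
from h import *
s=ctrl.state();print(s["ee_pos"].round(4),s["ee_rot"].round(4),s["joint_positions"].round(2))
im=ctrl.get_image("wrist");cv2.imwrite("pics/w1raw.png",im);np.save("w1.npy",np.r_[s["ee_pos"],s["ee_rot"]])
cv2.imwrite("pics/w1.png",cv2.convertScaleAbs(cv2.resize(im,None,fx=1.5,fy=1.5,interpolation=cv2.INTER_CUBIC),alpha=1.7))
E
```

```text
[0.5672 0.3136 0.2745] [-3.1414e+00 -4.2000e-03  2.1000e-03] [0.43 0.5  1.32 0.   1.32 2.  ]
```

View pics/w1.png

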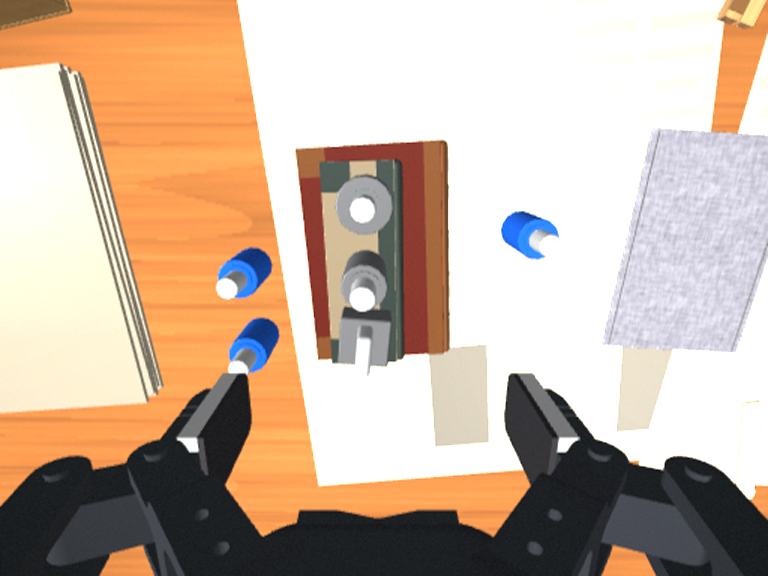

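The wrist view (×1.5) shows the posts at (362,209) round and (362,298) tall, and the tab top from about (361,327) to (362,365). The ledger's right edge runs from (402,160) to (404,357). The felt's corners are (652,130), (605,345) and (738,350).

```bash
python3 - <<'E'
from h import *
w=np.load("w1.npy");st=dict(ee_pos=w[:3],ee_rot=w[3:])
for n,px,z in [("round",(362,209),.112),("tall",(362,298),.137),("sq far",(361,325),.112),("sq near",(362,368),.112),
 ("led FR",(402,160),.054),("led NR",(404,357),.054),("led FL",(320,162),.054),("led NL",(333,361),.054),
 ("book FL",(297,150),.03),("book FR",(447,141),.03),("book NR",(448,352),.03),("felt FL",(652,130),.003),("felt NL",(605,345),.003),("felt NR",(738,350),.003),("sqblk FL",(343,309),.084),("sqblk FR",(389,308),.084)]:
    print(n,ray("wrist",np.array(px)/1.5,z,st).round(4))
g=cv2.cvtColor(cv2.imread("pics/w1raw.png"),cv2.COLOR_BGR2HSV)
m=((g[...,1]<35)&(g[...,2]>115)).astype(np.uint8)[100:255,210:270]
k,l,ss,c=cv2.connectedComponentsWithStats(m)
for i in range(1,k):
    if ss[i,4]>40: print(ss[i]+[210,100,0,0,0],c[i]+[210,100])
for n,px,z in [("top round",(145.3,193.3),.112),("tall",(141.7,214.2),.137),("sq",(142.8,237.7),.112)]: print(n,ray("top",px,z).round(4))
t=cv2.imread("pics/top0.png")
E
```

```text
round [0.6102 0.3244 0.112 ]
tall [0.5542 0.324  0.137 ]
sq far [0.525  0.3258 0.112 ]
sq near [0.4896 0.3253 0.112 ]
led FR [0.642  0.2945 0.054 ]
led NR [0.4712 0.2893 0.054 ]
led FL [0.6403 0.3594 0.054 ]
led NL [0.467  0.3537 0.054 ]
book FL [0.6495 0.3813 0.03  ]
book FR [0.657  0.2561 0.03  ]
book NR [0.4651 0.2454 0.03  ]
felt FL [0.6677 0.0714 0.003 ]
felt NL [0.4609 0.0801 0.003 ]
felt NR [ 0.4558 -0.0576  0.003 ]
sqblk FL [0.5277 0.3412 0.084 ]
sqblk FR [0.5287 0.3043 0.084 ]
[233 132  17  17 226] [240.95132743 139.67699115]
[233 186  17  22 237] [240.5907173  198.47257384]
[225 222  22  30 264] [240.60984848 238.22348485]
top round [0.608  0.3249 0.112 ]
tall [0.5505 0.3234 0.137 ]
sq [0.4946 0.3244 0.112 ]
```

Request:
servo_tool:
  steps:
    - {"delta_pos": [-15,-10.5,0],"twist": 0,"jaw": 1}
    - {"delta_pos": [0,0,40],"twist": 0,"jaw": 1}
    - {"delta_pos": [0,0,40],"twist": 0,"jaw": 1}
    - {"delta_pos": [0,0,40],"twist": 0,"jaw": 1}
    - {"delta_pos": [0,0,0],"twist": 0,"jaw": 1}

```text
time_s: 3.05
ee_pos: [0.5483, 0.3181, 0.1518]
ee_rot: [3.138, -0.002, -0.013]
ft_force: [-0.2, -0.4, 0.2]
width: 0.0852
grip_force: 0.0
```

```bash
python3 - <<'E'
from h import *
s=ctrl.state();print(s["ee_pos"].round(4),s["ee_rot"].round(4))
im=ctrl.get_image("wrist")
cv2.imwrite("pics/w2.png",cv2.convertScaleAbs(cv2.resize(im,None,fx=1.3,fy=1.3),alpha=1.5))
E
```

```text
[0.5483 0.3181 0.1518] [ 3.1376e+00 -2.1000e-03 -1.2700e-02]
```

View pics/w2.png

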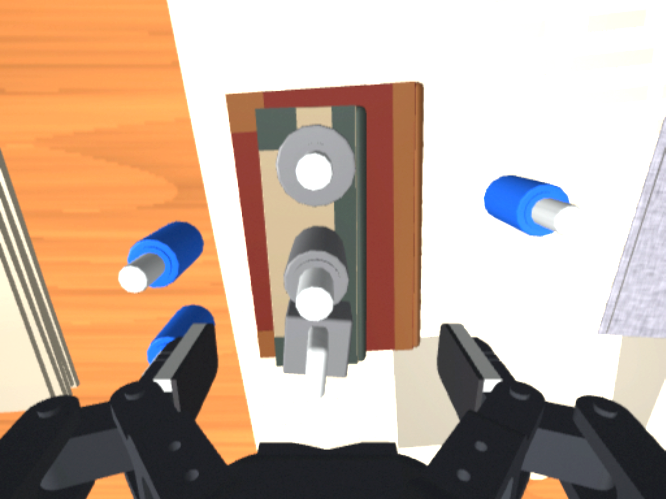

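The wrist view (×1.3) shows the tall post's top at (315,302) and the round one's at (314,171).

```bash
python3 - <<'E'
from h import *
print(ray("wrist",np.array((315,302))/1.3,.137).round(4),ray("wrist",np.array((314,171))/1.3,.112).round(4))
s=ctrl.state();print(s["ee_pos"].round(4),s["ee_rot"].round(4))
E
```

```text
[0.5546 0.3247 0.137 ] [0.6114 0.3253 0.112 ]
[0.5501 0.319  0.1553] [ 3.1398e+00 -1.9000e-03 -5.8000e-03]
```

Request:
servo_tool:
  steps:
    - {"delta_pos": [0,0,0],"twist": 0,"jaw": 1}

```text
time_s: 3.2
ee_pos: [0.5522, 0.3201, 0.1588]
ee_rot: [-3.14, 0.001, -0.004]
ft_force: [-0.2, -0.1, 0.1]
width: 0.0856
grip_force: 0.0
```

Request:
servo_tool:
  steps:
    - {"delta_pos": [0,-3.5,0],"twist": 0,"jaw": 1}
    - {"delta_pos": [0,0,0],"twist": 0,"jaw": 1}
    - {"delta_pos": [0,0,0],"twist": 0,"jaw": 1}
    - {"delta_pos": [0,0,0],"twist": 0,"jaw": 1}

```text
time_s: 3.6
ee_pos: [0.5517, 0.3236, 0.1568]
ee_rot: [-3.141, 0.001, -0.001]
ft_force: [-1.3, 0.0, -0.3]
width: 0.0852
grip_force: 0.0
```

Request:
servo_tool:
  steps:
    - {"delta_pos": [0,0,12],"twist": 0,"jaw": 1}
    - {"delta_pos": [0,0,12],"twist": 0,"jaw": 1}
    - {"delta_pos": [0,0,10],"twist": 0,"jaw": 1}
    - {"delta_pos": [0,0,6],"twist": 0,"jaw": 1}
    - {"delta_pos": [0,0,3],"twist": 0,"jaw": 1}
    - {"delta_pos": [0,0,0],"twist": 0,"jaw": 1}
    - {"delta_pos": [0,0,0],"twist": 0,"jaw": 1}
    - {"delta_pos": [0,0,0],"twist": 0,"jaw": -1}

```text
time_s: 4.4
ee_pos: [0.5518, 0.3236, 0.1138]
ee_rot: [-3.141, 0.001, -0.001]
ft_force: [0.0, 0.6, 0.0]
width: 0.073
grip_force: 0.0
```

Request:
servo_tool:
  steps:
    - {"delta_pos": [0,0,0],"twist": 0,"jaw": -1}
    - {"delta_pos": [0,0,0],"twist": 0,"jaw": -1}
    - {"delta_pos": [0,0,0],"twist": 0,"jaw": -1}
    - {"delta_pos": [0,0,0],"twist": 0,"jaw": -1}
    - {"delta_pos": [0,0,0],"twist": 0,"jaw": -1}
    - {"delta_pos": [0,0,0],"twist": 0,"jaw": -1}

```text
time_s: 5.0
ee_pos: [0.5517, 0.3236, 0.1136]
ee_rot: [-3.141, 0.001, -0.001]
ft_force: [-1.1, -0.6, 3.5]
width: 0.0159
grip_force: 58.5
```

Request:
servo_tool:
  steps:
    - {"delta_pos": [0,0,-5],"twist": 0,"jaw": -1}
    - {"delta_pos": [0,0,-10],"twist": 0,"jaw": -1}
    - {"delta_pos": [0,0,-20],"twist": 0,"jaw": -1}
    - {"delta_pos": [0,0,-20],"twist": 0,"jaw": -1}
    - {"delta_pos": [0,0,-10],"twist": 0,"jaw": -1}
    - {"delta_pos": [0,10,0],"twist": 0,"jaw": -1}
    - {"delta_pos": [0,25,0],"twist": 0,"jaw": -1}
    - {"delta_pos": [0,35,0],"twist": 0,"jaw": -1}

```text
time_s: 5.8
ee_pos: [0.5508, 0.2528, 0.1771]
ee_rot: [3.141, 0.002, -0.002]
ft_force: [0.1, -0.0, -3.6]
width: 0.016
grip_force: 58.8
```

Request:
servo_tool:
  steps:
    - {"delta_pos": [0,40,0],"twist": 0,"jaw": -1}
    - {"delta_pos": [0,40,0],"twist": 0,"jaw": -1}
    - {"delta_pos": [0,40,0],"twist": 0,"jaw": -1}
    - {"delta_pos": [0,40,0],"twist": 0,"jaw": -1}
    - {"delta_pos": [0,40,0],"twist": 0,"jaw": -1}
    - {"delta_pos": [0,30,0],"twist": 0,"jaw": -1}
    - {"delta_pos": [0,14,0],"twist": 0,"jaw": -1}
    - {"delta_pos": [0,0,0],"twist": 0,"jaw": -1}

```text
time_s: 6.6
ee_pos: [0.5508, 0.0078, 0.1776]
ee_rot: [3.142, -0.005, -0.002]
ft_force: [-0.3, 0.3, -4.6]
width: 0.0158
grip_force: 59.0
```

Request:
servo_tool:
  steps:
    - {"delta_pos": [0,0,10],"twist": 0,"jaw": -1}
    - {"delta_pos": [0,0,25],"twist": 0,"jaw": -1}
    - {"delta_pos": [0,0,25],"twist": 0,"jaw": -1}
    - {"delta_pos": [0,0,20],"twist": 0,"jaw": -1}
    - {"delta_pos": [0,0,15],"twist": 0,"jaw": -1}
    - {"delta_pos": [0,0,8],"twist": 0,"jaw": -1}
    - {"delta_pos": [0,0,0],"twist": 0,"jaw": -1}
    - {"delta_pos": [0,0,0],"twist": 0,"jaw": -1}

```text
time_s: 7.4
ee_pos: [0.5516, 0.01, 0.0756]
ee_rot: [-3.142, -0.0, -0.001]
ft_force: [0.7, 0.1, -3.2]
width: 0.0156
grip_force: 58.9
```

Request:
servo_tool:
  steps:
    - {"delta_pos": [0,0,6],"twist": 0,"jaw": -1}
    - {"delta_pos": [0,0,4],"twist": 0,"jaw": -1}
    - {"delta_pos": [0,0,1.5],"twist": 0,"jaw": -1}
    - {"delta_pos": [0,0,1],"twist": 0,"jaw": -1}
    - {"delta_pos": [0,0,0],"twist": 0,"jaw": -1}
    - {"delta_pos": [0,0,0],"twist": 0,"jaw": -1}

```text
time_s: 8.0
ee_pos: [0.5515, 0.0095, 0.0629]
ee_rot: [-3.142, 0.001, -0.0]
ft_force: [-0.5, 0.2, -4.1]
width: 0.0159
grip_force: 59.0
```

Request:
servo_tool:
  steps:
    - {"delta_pos": [0,0,0.5],"twist": 0,"jaw": 0.0}
    - {"delta_pos": [0,0,0],"twist": 0,"jaw": 0.4}
    - {"delta_pos": [0,0,0],"twist": 0,"jaw": 1}
    - {"delta_pos": [0,0,0],"twist": 0,"jaw": 1}
    - {"delta_pos": [0,0,0],"twist": 0,"jaw": 1}
    - {"delta_pos": [0,0,-10],"twist": 0,"jaw": 1}
    - {"delta_pos": [0,0,-40],"twist": 0,"jaw": 1}
    - {"delta_pos": [0,0,-45],"twist": 0,"jaw": 1}

```text
time_s: 8.8
ee_pos: [0.5506, 0.0096, 0.1582]
ee_rot: [-3.141, 0.001, 0.004]
ft_force: [0.8, -0.9, -0.4]
width: 0.0853
grip_force: 0.0
```

Request:
servo_tool:
  steps:
    - {"delta_pos": [7,-39,0],"twist": 0,"jaw": 1}
    - {"delta_pos": [7,-39,0],"twist": 0,"jaw": 1}
    - {"delta_pos": [7,-39,0],"twist": 0,"jaw": 1}
    - {"delta_pos": [7,-39,0],"twist": 0,"jaw": 1}
    - {"delta_pos": [7,-39,0],"twist": 0,"jaw": 1}
    - {"delta_pos": [7,-39,0],"twist": 0,"jaw": 1}
    - {"delta_pos": [7,-39,0],"twist": 0,"jaw": 1}
    - {"delta_pos": [7,-39,0],"twist": 0,"jaw": 1}

```text
time_s: 9.6
ee_pos: [0.6077, 0.3231, 0.1582]
ee_rot: [-3.141, 0.001, -0.001]
ft_force: [0.9, -1.0, 0.2]
width: 0.0853
grip_force: 0.0
```

Request:
servo_tool:
  steps:
    - {"delta_pos": [2,-2,0],"twist": 0,"jaw": 1}
    - {"delta_pos": [0,0,20],"twist": 0,"jaw": 1}
    - {"delta_pos": [0,0,0],"twist": 0,"jaw": 1}
    - {"delta_pos": [0,0,0],"twist": 0,"jaw": 1}

```text
time_s: 10.0
ee_pos: [0.6095, 0.323, 0.1378]
ee_rot: [3.141, -0.002, -0.001]
ft_force: [0.2, -0.1, 0.4]
width: 0.0856
grip_force: 0.0
```

Request:
servo_tool:
  steps:
    - {"delta_pos": [0.5,-1,15],"twist": 0,"jaw": 1}
    - {"delta_pos": [0,0,15],"twist": 0,"jaw": 1}
    - {"delta_pos": [0,0,12],"twist": 0,"jaw": 1}
    - {"delta_pos": [0,0,5],"twist": 0,"jaw": 1}
    - {"delta_pos": [0,0,2],"twist": 0,"jaw": 1}
    - {"delta_pos": [0,0,0],"twist": 0,"jaw": 1}
    - {"delta_pos": [0,0,0],"twist": 0,"jaw": 1}
    - {"delta_pos": [0,0,0],"twist": 0,"jaw": -1}

```text
time_s: 10.8
ee_pos: [0.6104, 0.3246, 0.0889]
ee_rot: [-3.141, 0.001, -0.001]
ft_force: [-0.3, -0.6, -0.9]
width: 0.0735
grip_force: 0.0
```

Request:
servo_tool:
  steps:
    - {"delta_pos": [0,0,0],"twist": 0,"jaw": -1}
    - {"delta_pos": [0,0,0],"twist": 0,"jaw": -1}
    - {"delta_pos": [0,0,0],"twist": 0,"jaw": -1}
    - {"delta_pos": [0,0,0],"twist": 0,"jaw": -1}
    - {"delta_pos": [0,0,0],"twist": 0,"jaw": -1}
    - {"delta_pos": [0,0,0],"twist": 0,"jaw": -1}

```text
time_s: 11.4
ee_pos: [0.6101, 0.3244, 0.0885]
ee_rot: [3.142, -0.001, 0.0]
ft_force: [-0.7, -1.6, 3.2]
width: 0.0161
grip_force: 58.5
```

Request:
servo_tool:
  steps:
    - {"delta_pos": [0,0,-5],"twist": 0,"jaw": -1}
    - {"delta_pos": [0,0,-10],"twist": 0,"jaw": -1}
    - {"delta_pos": [0,0,-20],"twist": 0,"jaw": -1}
    - {"delta_pos": [0,0,-20],"twist": 0,"jaw": -1}
    - {"delta_pos": [0,0,-10],"twist": 0,"jaw": -1}
    - {"delta_pos": [0,10,0],"twist": 0,"jaw": -1}
    - {"delta_pos": [3,25,0],"twist": 0,"jaw": -1}
    - {"delta_pos": [3,35,0],"twist": 0,"jaw": -1}

```text
time_s: 12.2
ee_pos: [0.6153, 0.2539, 0.152]
ee_rot: [3.141, 0.002, -0.002]
ft_force: [0.3, -0.7, -3.9]
width: 0.0161
grip_force: 58.9
```

Request:
servo_tool:
  steps:
    - {"delta_pos": [0,40,0],"twist": 0,"jaw": -1}
    - {"delta_pos": [0,40,0],"twist": 0,"jaw": -1}
    - {"delta_pos": [0,40,0],"twist": 0,"jaw": -1}
    - {"delta_pos": [0,40,0],"twist": 0,"jaw": -1}
    - {"delta_pos": [0,40,0],"twist": 0,"jaw": -1}
    - {"delta_pos": [0,30,0],"twist": 0,"jaw": -1}
    - {"delta_pos": [0,14,0],"twist": 0,"jaw": -1}
    - {"delta_pos": [0,0,0],"twist": 0,"jaw": -1}

```text
time_s: 13.0
ee_pos: [0.6154, 0.0086, 0.1525]
ee_rot: [3.142, -0.005, -0.002]
ft_force: [-0.5, 0.9, -2.8]
width: 0.0161
grip_force: 58.9
```

Request:
servo_tool:
  steps:
    - {"delta_pos": [0,0,10],"twist": 0,"jaw": -1}
    - {"delta_pos": [0,0,25],"twist": 0,"jaw": -1}
    - {"delta_pos": [0,0,25],"twist": 0,"jaw": -1}
    - {"delta_pos": [0,0,20],"twist": 0,"jaw": -1}
    - {"delta_pos": [0,0,15],"twist": 0,"jaw": -1}
    - {"delta_pos": [0,0,10],"twist": 0,"jaw": -1}
    - {"delta_pos": [0,0,5],"twist": 0,"jaw": -1}
    - {"delta_pos": [0,0,0],"twist": 0,"jaw": -1}

```text
time_s: 13.8
ee_pos: [0.6159, 0.0107, 0.043]
ee_rot: [-3.142, 0.0, 0.0]
ft_force: [-0.2, 0.6, -3.7]
width: 0.0157
grip_force: 58.9
```

Request:
servo_tool:
  steps:
    - {"delta_pos": [0,0,3],"twist": 0,"jaw": -1}
    - {"delta_pos": [0,0,1],"twist": 0,"jaw": -1}
    - {"delta_pos": [0,0,0],"twist": 0,"jaw": -1}
    - {"delta_pos": [0,0,0],"twist": 0,"jaw": -1}

```text
time_s: 14.2
ee_pos: [0.6161, 0.0104, 0.0396]
ee_rot: [3.142, -0.001, 0.001]
ft_force: [0.6, 0.5, -3.1]
width: 0.0157
grip_force: 58.9
```

Request:
servo_tool:
  steps:
    - {"delta_pos": [0,0,1.7],"twist": 0,"jaw": -1}
    - {"delta_pos": [0,0,0.5],"twist": 0,"jaw": -1}
    - {"delta_pos": [0,0,0],"twist": 0,"jaw": -1}
    - {"delta_pos": [0,0,0],"twist": 0,"jaw": 0.2}
    - {"delta_pos": [0,0,0],"twist": 0,"jaw": 1}
    - {"delta_pos": [0,0,0],"twist": 0,"jaw": 1}
    - {"delta_pos": [0,0,0],"twist": 0,"jaw": 1}
    - {"delta_pos": [0,0,0],"twist": 0,"jaw": 1}

```text
time_s: 15.0
ee_pos: [0.6159, 0.0105, 0.0371]
ee_rot: [-3.142, 0.001, -0.0]
ft_force: [0.5, 0.1, -0.0]
width: 0.085
grip_force: 0.0
```

Request:
servo_tool:
  steps:
    - {"delta_pos": [0,0,-20],"twist": 0,"jaw": 1}
    - {"delta_pos": [0,0,-40],"twist": 0,"jaw": 1}
    - {"delta_pos": [0,0,-45],"twist": 0,"jaw": 1}
    - {"delta_pos": [-10,-40,-15],"twist": 0,"jaw": 1}
    - {"delta_pos": [-10,-40,0],"twist": 0,"jaw": 1}
    - {"delta_pos": [-15,-40,0],"twist": 0,"jaw": 1}
    - {"delta_pos": [-20,-40,0],"twist": 0,"jaw": 1}
    - {"delta_pos": [-20,-40,0],"twist": 0,"jaw": 1}

```text
time_s: 15.8
ee_pos: [0.5402, 0.2119, 0.1572]
ee_rot: [-3.141, 0.001, -0.001]
ft_force: [0.6, 0.5, 0.3]
width: 0.0855
grip_force: 0.0
```

Request:
servo_tool:
  steps:
    - {"delta_pos": [-20,-40,0],"twist": 0,"jaw": 1}
    - {"delta_pos": [-15,-40,0],"twist": 0,"jaw": 1}
    - {"delta_pos": [-10,-34,0],"twist": 0,"jaw": 1}
    - {"delta_pos": [0,0,0],"twist": 0,"jaw": 1}
    - {"delta_pos": [0,0,0],"twist": 0,"jaw": 1}
    - {"delta_pos": [0,0,0],"twist": 0,"jaw": 1}

```text
time_s: 16.4
ee_pos: [0.4964, 0.3237, 0.157]
ee_rot: [3.141, -0.002, -0.0]
ft_force: [-1.5, 0.0, 1.4]
width: 0.0857
grip_force: 0.0
```

```bash
python3 - <<'E'
from h import *
s=ctrl.state();print(s["ee_pos"].round(4),s["ee_rot"].round(4))
im=ctrl.get_image("wrist");t=ctrl.get_image("top")
a=cv2.resize(im,None,fx=1.1,fy=1.1); b=cv2.resize(t[140:300,100:420],(563,282))
c=np.zeros((a.shape[0]+142,563,3),np.uint8);c[:422]=a;b=b[50:192];c[422:422+142]=b
cv2.imwrite("pics/w3.png",cv2.convertScaleAbs(c,alpha=1.6))
E
```

```text
[0.4964 0.3237 0.157 ] [ 3.1414e+00 -1.9000e-03 -2.0000e-04]
```

View pics/w3.png

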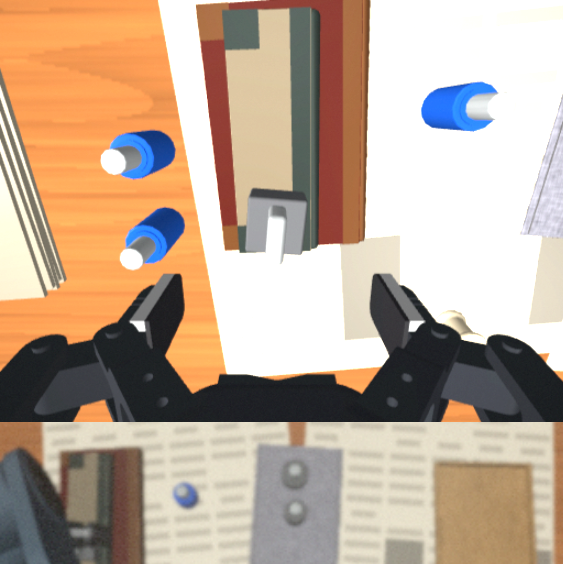

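The wrist view (×1.1) shows the square block's far top edge from (252,189) to (307,193), and its tab top from about (276,206) to (274,262). Below it, in the top view, the round and tall weights stand on the felt.

```bash
python3 - <<'E'
from h import *
p=[ray("wrist",np.array(q)/1.1,z) for q,z in[((252,189),.084),((307,193),.084),((247,248),.084),((302,253),.084),((276.5,207),.112),((274,263),.112)]]
for q in p: print(q.round(4))
print(np.degrees([np.arctan2(-(p[0]-p[1])[0],(p[0]-p[1])[1]),np.arctan2(*(p[0]-p[2])[1::-1]),np.arctan2(*(p[1]-p[3])[1::-1]),np.arctan2(*(p[4]-p[5])[1::-1])]).round(1), np.mean(p[:4],0).round(4))
E
```

```text
[0.5258 0.3406 0.084 ]
[0.523  0.3029 0.084 ]
[0.4822 0.3452 0.084 ]
[0.4782 0.3053 0.084 ]
[0.521  0.3238 0.112 ]
[0.4838 0.3255 0.112 ]
[-4.3 -6.1 -3.1 -2.5] [0.5023 0.3235 0.084 ]
```

Request:
servo_tool:
  steps:
    - {"delta_pos": [5.5,0,10],"twist": 0,"jaw": 1}
    - {"delta_pos": [0,0,15],"twist": 4,"jaw": 1}
    - {"delta_pos": [0,0,20],"twist": 0,"jaw": 1}
    - {"delta_pos": [0,0,14],"twist": 0,"jaw": 1}
    - {"delta_pos": [0,0,7],"twist": 0,"jaw": 1}
    - {"delta_pos": [0,0,2],"twist": 0,"jaw": 1}
    - {"delta_pos": [0,0,0],"twist": 0,"jaw": 1}
    - {"delta_pos": [0,0,0],"twist": 0,"jaw": 1}

```text
time_s: 17.3
ee_pos: [0.502, 0.3247, 0.0898]
ee_rot: [-3.139, 0.11, -0.002]
ft_force: [-0.4, 0.0, 0.3]
width: 0.0852
grip_force: 0.0
```

Request:
servo_tool:
  steps:
    - {"delta_pos": [0,0,0],"twist": 0,"jaw": -1}
    - {"delta_pos": [0,0,0],"twist": 0,"jaw": -1}
    - {"delta_pos": [0,0,0],"twist": 0,"jaw": -1}
    - {"delta_pos": [0,0,0],"twist": 0,"jaw": -1}
    - {"delta_pos": [0,0,0],"twist": 0,"jaw": -1}
    - {"delta_pos": [0,0,0],"twist": 0,"jaw": -1}
    - {"delta_pos": [0,0,0],"twist": 0,"jaw": -1}
    - {"delta_pos": [0,0,0],"twist": 0,"jaw": -1}

```text
time_s: 18.1
ee_pos: [0.5017, 0.3245, 0.0893]
ee_rot: [-3.139, 0.111, -0.001]
ft_force: [0.8, -0.8, 1.4]
width: 0.0109
grip_force: 59.3
```

Request:
servo_tool:
  steps:
    - {"delta_pos": [0,0,-5],"twist": 0,"jaw": -1}
    - {"delta_pos": [0,0,-10],"twist": 0,"jaw": -1}
    - {"delta_pos": [0,0,-20],"twist": 0,"jaw": -1}
    - {"delta_pos": [0,0,-20],"twist": 0,"jaw": -1}
    - {"delta_pos": [0,0,-10],"twist": 0,"jaw": -1}
    - {"delta_pos": [0,10,0],"twist": 0,"jaw": -1}
    - {"delta_pos": [2,25,0],"twist": 0,"jaw": -1}
    - {"delta_pos": [2,35,0],"twist": 0,"jaw": -1}

```text
time_s: 18.9
ee_pos: [0.4999, 0.2536, 0.153]
ee_rot: [3.139, -0.108, -0.002]
ft_force: [0.5, -1.2, -4.1]
width: 0.0108
grip_force: 58.8
```

Request:
servo_tool:
  steps:
    - {"delta_pos": [2,40,0],"twist": 0,"jaw": -1}
    - {"delta_pos": [2,40,0],"twist": 0,"jaw": -1}
    - {"delta_pos": [2,40,0],"twist": 0,"jaw": -1}
    - {"delta_pos": [2,40,0],"twist": 0,"jaw": -1}
    - {"delta_pos": [0,40,0],"twist": 0,"jaw": -1}
    - {"delta_pos": [0,30,0],"twist": 0,"jaw": -1}
    - {"delta_pos": [0,14,0],"twist": 0,"jaw": -1}
    - {"delta_pos": [0,0,0],"twist": 0,"jaw": -1}

```text
time_s: 19.7
ee_pos: [0.4909, 0.009, 0.1536]
ee_rot: [3.139, -0.114, -0.002]
ft_force: [0.3, -0.0, -4.0]
width: 0.0107
grip_force: 59.1
```

Request:
servo_tool:
  steps:
    - {"delta_pos": [0,0,10],"twist": 0,"jaw": -1}
    - {"delta_pos": [0,0,25],"twist": 0,"jaw": -1}
    - {"delta_pos": [0,0,25],"twist": 0,"jaw": -1}
    - {"delta_pos": [0,0,20],"twist": 0,"jaw": -1}
    - {"delta_pos": [0,0,15],"twist": 0,"jaw": -1}
    - {"delta_pos": [0,0,10],"twist": 0,"jaw": -1}
    - {"delta_pos": [0,0,5],"twist": 0,"jaw": -1}
    - {"delta_pos": [0,0,0],"twist": 0,"jaw": -1}

```text
time_s: 20.5
ee_pos: [0.4913, 0.0109, 0.0436]
ee_rot: [-3.14, 0.109, 0.001]
ft_force: [-0.2, -0.3, -4.4]
width: 0.0108
grip_force: 59.0
```

Request:
servo_tool:
  steps:
    - {"delta_pos": [0,0,3],"twist": 0,"jaw": -1}
    - {"delta_pos": [0,0,1.5],"twist": 0,"jaw": -1}
    - {"delta_pos": [0,0,0],"twist": 0,"jaw": -1}
    - {"delta_pos": [0,0,0],"twist": 0,"jaw": -1}

```text
time_s: 20.9
ee_pos: [0.4916, 0.0104, 0.0398]
ee_rot: [-3.14, 0.111, -0.001]
ft_force: [0.3, -0.3, -4.0]
width: 0.011
grip_force: 59.0
```

Request:
servo_tool:
  steps:
    - {"delta_pos": [0,0,1.5],"twist": 0,"jaw": -1}
    - {"delta_pos": [0,0,0],"twist": 0,"jaw": -1}
    - {"delta_pos": [0,0,0],"twist": 0,"jaw": 0.2}
    - {"delta_pos": [0,0,0],"twist": 0,"jaw": 1}
    - {"delta_pos": [0,0,0],"twist": 0,"jaw": 1}
    - {"delta_pos": [0,0,0],"twist": 0,"jaw": 1}
    - {"delta_pos": [0,0,-20],"twist": 0,"jaw": 1}
    - {"delta_pos": [0,0,-40],"twist": 0,"jaw": 1}

```text
time_s: 21.7
ee_pos: [0.49, 0.0105, 0.0969]
ee_rot: [-3.139, 0.111, 0.008]
ft_force: [0.9, -0.8, 0.7]
width: 0.0853
grip_force: 0.0
```

Request:
servo_tool:
  steps:
    - {"delta_pos": [0,0,-45],"twist": -5.8,"jaw": 1}
    - {"delta_pos": [10,-40,-15],"twist": 0,"jaw": 1}
    - {"delta_pos": [10,-40,0],"twist": 0,"jaw": 1}
    - {"delta_pos": [10,-40,0],"twist": 0,"jaw": 1}
    - {"delta_pos": [10,-40,0],"twist": 0,"jaw": 1}
    - {"delta_pos": [10,-40,0],"twist": 0,"jaw": 1}
    - {"delta_pos": [10,-40,0],"twist": 0,"jaw": 1}
    - {"delta_pos": [10,-40,0],"twist": 0,"jaw": 1}

```text
time_s: 22.5
ee_pos: [0.5528, 0.2942, 0.1581]
ee_rot: [3.141, 0.049, -0.0]
ft_force: [0.8, 0.5, 0.2]
width: 0.0852
grip_force: 0.0
```

Request:
servo_tool:
  steps:
    - {"delta_pos": [3,-31,0],"twist": 0,"jaw": 1}
    - {"delta_pos": [0,0,0],"twist": 0,"jaw": 1}
    - {"delta_pos": [0,0,0],"twist": 0,"jaw": 1}
    - {"delta_pos": [0,0,0],"twist": 0,"jaw": 1}

```text
time_s: 22.9
ee_pos: [0.5548, 0.3227, 0.158]
ee_rot: [3.141, 0.048, -0.001]
ft_force: [-2.0, 0.2, 0.1]
width: 0.0855
grip_force: 0.0
```

```bash
python3 - <<'E'
from h import *
s=ctrl.state();print(s["ee_pos"].round(4),s["ee_rot"].round(4))
im=ctrl.get_image("wrist");cv2.imwrite("pics/w4raw.png",im)
cv2.imwrite("pics/w4.png",cv2.convertScaleAbs(cv2.resize(im,None,fx=1.5,fy=1.5),alpha=1.6))
E
```

```text
[0.5548 0.3227 0.158 ] [ 3.1409e+00  4.7600e-02 -6.0000e-04]
```

View pics/w4.png

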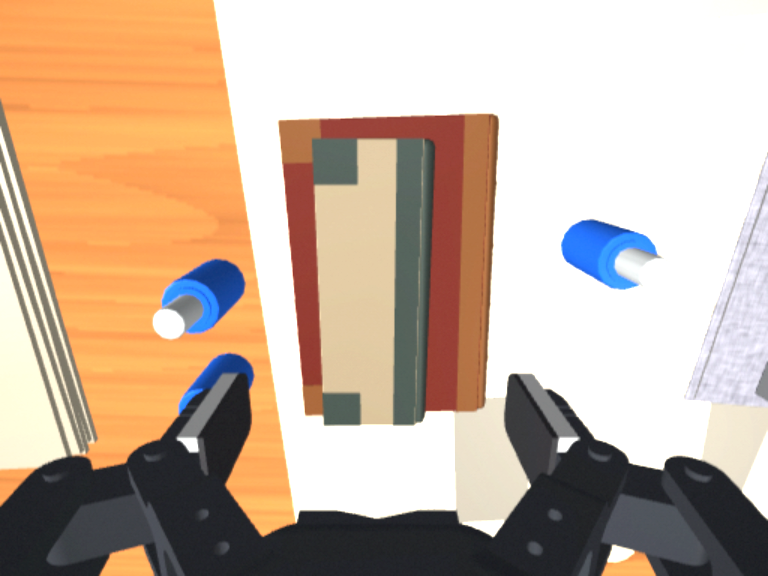

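The wrist view (×1.5) shows the bare ledger, its top corners at about (313,139), (429,140), (423,423) and (324,425).

```bash
python3 - <<'E'
from h import *
p=[ray("wrist",np.array(q)/1.5,.053) for q in((313,139),(431,140),(423,423),(324,425))]
for q in p: print(q.round(4))
print(np.degrees([np.arctan2(*(p[0]-p[3])[1::-1]),np.arctan2(*(p[1]-p[2])[1::-1])]).round(1), np.mean(p,0).round(4))
b=[ray("wrist",np.array(q)/1.5,.03) for q in((279,121),(497,115),(486,410),(306,414))]
for q in b: print(q.round(4))
print(np.mean(b,0).round(4))
E
```

```text
[0.6403 0.3596 0.053 ]
[0.6417 0.2968 0.053 ]
[0.4681 0.2904 0.053 ]
[0.4647 0.3547 0.053 ]
[1.6 2.1] [0.5537 0.3254 0.053 ]
[0.6502 0.3822 0.03  ]
[0.6573 0.2573 0.03  ]
[0.4647 0.2435 0.03  ]
[0.4576 0.3701 0.03  ]
[0.5575 0.3133 0.03  ]
```

Request:
servo_tool:
  steps:
    - {"delta_pos": [0,-2.5,20],"twist": 0,"jaw": 1}
    - {"delta_pos": [0,0,35],"twist": 0,"jaw": 1}
    - {"delta_pos": [0,0,30],"twist": 0,"jaw": 1}
    - {"delta_pos": [0,0,15],"twist": 0,"jaw": 1}
    - {"delta_pos": [0,0,10],"twist": 0,"jaw": 1}
    - {"delta_pos": [0,0,5],"twist": 0,"jaw": 1}
    - {"delta_pos": [0,0,0],"twist": 0,"jaw": 1}
    - {"delta_pos": [0,0,0],"twist": 0,"jaw": 1}

```text
time_s: 23.75
ee_pos: [0.5554, 0.3263, 0.0442]
ee_rot: [-3.141, -0.048, -0.002]
ft_force: [0.2, -0.6, 1.1]
width: 0.0856
grip_force: 0.0
```

Request:
servo_tool:
  steps:
    - {"delta_pos": [0,0,4],"twist": 0,"jaw": 1}
    - {"delta_pos": [0,0,3],"twist": 0,"jaw": 1}
    - {"delta_pos": [0,0,2.5],"twist": 0,"jaw": 1}
    - {"delta_pos": [0,0,0],"twist": 0,"jaw": 1}
    - {"delta_pos": [0,0,0],"twist": 0,"jaw": 1}

```text
time_s: 24.25
ee_pos: [0.5548, 0.3261, 0.0336]
ee_rot: [-3.141, -0.049, -0.0]
ft_force: [1.0, -0.2, -0.5]
width: 0.0855
grip_force: 0.0
```

Request:
servo_tool:
  steps:
    - {"delta_pos": [0,0,0],"twist": 0,"jaw": 0.6}
    - {"delta_pos": [0,0,0],"twist": 0,"jaw": 0.4}
    - {"delta_pos": [0,0,0],"twist": 0,"jaw": 0}
    - {"delta_pos": [0,0,0],"twist": 0,"jaw": -1}
    - {"delta_pos": [0,0,0],"twist": 0,"jaw": -1}
    - {"delta_pos": [0,0,0],"twist": 0,"jaw": -1}
    - {"delta_pos": [0,0,0],"twist": 0,"jaw": -1}

```text
time_s: 24.95
ee_pos: [0.5551, 0.3262, 0.0341]
ee_rot: [-3.141, -0.049, -0.001]
ft_force: [-1.0, 0.6, 5.3]
width: 0.0646
grip_force: 67.4
```

Request:
servo_tool:
  steps:
    - {"delta_pos": [0,0,-3],"twist": 0,"jaw": -1}
    - {"delta_pos": [0,0,-5],"twist": 0,"jaw": -1}
    - {"delta_pos": [0,0,-12],"twist": 0,"jaw": -1}
    - {"delta_pos": [0,0,-25],"twist": 0,"jaw": -1}
    - {"delta_pos": [0,0,-30],"twist": 0,"jaw": -1}
    - {"delta_pos": [0,0,-20],"twist": 0,"jaw": -1}
    - {"delta_pos": [0,0,-5],"twist": 0,"jaw": -1}
    - {"delta_pos": [0,0,0],"twist": 0,"jaw": -1}

```text
time_s: 25.75
ee_pos: [0.555, 0.3261, 0.1343]
ee_rot: [-3.141, -0.048, -0.002]
ft_force: [-0.2, -0.9, -3.2]
width: 0.0649
grip_force: 67.0
```

```bash
python3 - <<'E'
from h import *
im=ctrl.get_image("scene")
t=cv2.imread("pics/top0.png"); 
c=np.zeros((600,640,3),np.uint8)
c[:300,:]=cv2.resize(im[90:300,140:440],(640,448))[100:400]
c[300:,:]=cv2.resize(t[180:285,330:425],(640,707))[200:500]
c[300:]=0;c[300:,:271]=cv2.resize(t[180:285,330:425],(271,300),interpolation=cv2.INTER_CUBIC)
cv2.imwrite("pics/c5.png",cv2.convertScaleAbs(c,alpha=1.5))
h=cv2.cvtColor(t,cv2.COLOR_BGR2HSV)
m=((h[...,1]>60)).astype(np.uint8); m[:, :330]=0;m[:,425:]=0;m[:175]=0;m[290:]=0
m=cv2.morphologyEx(m,cv2.MORPH_OPEN,np.ones((9,9)))
k,l,ss,cc=cv2.connectedComponentsWithStats(m);i=1+np.argmax(ss[1:,4]);print(ss[i])
r=cv2.minAreaRect(np.argwhere(l==i)[:,::-1].astype(np.float32));bx=cv2.boxPoints(r)
P=np.array([ray("top",q,.026) for q in bx]);print(bx.round(1),P.round(4),P.mean(0).round(4))
E
```

```text
[ 347  191   60   83 4645]
[[347. 191.]
 [406. 191.]
 [406. 273.]
 [347. 273.]] [[ 0.6334 -0.2104  0.026 ]
 [ 0.634  -0.3731  0.026 ]
 [ 0.4118 -0.3577  0.026 ]
 [ 0.4108 -0.2014  0.026 ]] [ 0.5225 -0.2857  0.026 ]
```

View pics/c5.png

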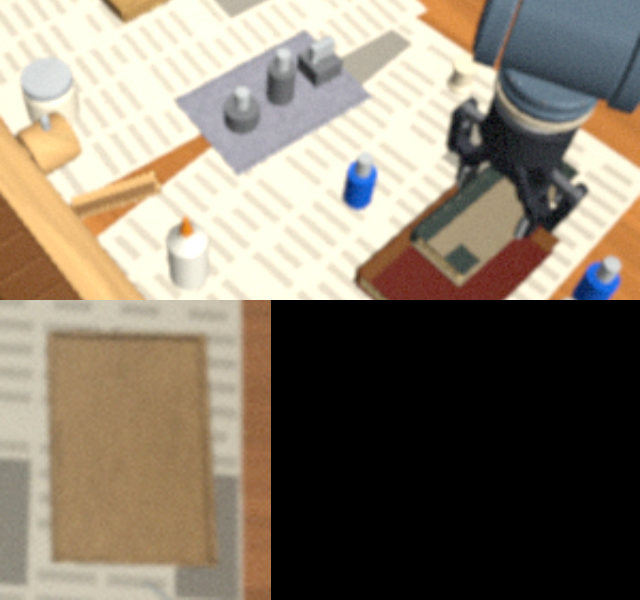

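The scene view shows the ledger held level above the book and all three weights upright on the felt. The tray sits near (0.522,-0.284) with a yaw of about -1°. Carrying the ledger there.

Request:
servo_tool:
  steps:
    - {"delta_pos": [0,0,0],"twist": 2.8,"jaw": -1}
    - {"delta_pos": [0,15,0],"twist": 0,"jaw": -1}
    - {"delta_pos": [-1.5,30,0],"twist": 0,"jaw": -1}
    - {"delta_pos": [-1.5,40,0],"twist": 0,"jaw": -1}
    - {"delta_pos": [-1.5,40,0],"twist": 0,"jaw": -1}
    - {"delta_pos": [-1.5,40,0],"twist": 0,"jaw": -1}
    - {"delta_pos": [-1.5,40,0],"twist": 0,"jaw": -1}
    - {"delta_pos": [-1.5,40,0],"twist": 0,"jaw": -1}

```text
time_s: 26.6
ee_pos: [0.5403, 0.079, 0.1327]
ee_rot: [3.141, -0.027, -0.002]
ft_force: [1.0, -0.6, -1.8]
width: 0.0645
grip_force: 66.9
```

Request:
servo_tool:
  steps:
    - {"delta_pos": [-1.5,40,0],"twist": 0,"jaw": -1}
    - {"delta_pos": [-1.5,40,0],"twist": 0,"jaw": -1}
    - {"delta_pos": [-1.5,40,0],"twist": 0,"jaw": -1}
    - {"delta_pos": [-1.5,40,0],"twist": 0,"jaw": -1}
    - {"delta_pos": [-1.5,40,0],"twist": 0,"jaw": -1}
    - {"delta_pos": [-1.5,40,0],"twist": 0,"jaw": -1}
    - {"delta_pos": [-1.5,40,0],"twist": 0,"jaw": -1}
    - {"delta_pos": [-1.5,40,0],"twist": 0,"jaw": -1}

```text
time_s: 27.4
ee_pos: [0.5222, -0.2404, 0.1327]
ee_rot: [-3.141, 0.027, 0.002]
ft_force: [0.5, -0.1, -1.7]
width: 0.0645
grip_force: 66.9
```

Request:
servo_tool:
  steps:
    - {"delta_pos": [0,30,0],"twist": 0,"jaw": -1}
    - {"delta_pos": [0,15,0],"twist": 0,"jaw": -1}
    - {"delta_pos": [0,0,0],"twist": 0,"jaw": -1}
    - {"delta_pos": [0,0,0],"twist": 0,"jaw": -1}
    - {"delta_pos": [0,0,0],"twist": 0,"jaw": -1}

```text
time_s: 27.9
ee_pos: [0.5227, -0.2822, 0.1333]
ee_rot: [-3.141, 0.026, 0.001]
ft_force: [1.0, 1.1, -1.3]
width: 0.0645
grip_force: 66.9
```

Request:
servo_tool:
  steps:
    - {"delta_pos": [0,0,15],"twist": 0,"jaw": -1}
    - {"delta_pos": [0,0,25],"twist": 0,"jaw": -1}
    - {"delta_pos": [0,0,25],"twist": 0,"jaw": -1}
    - {"delta_pos": [0,0,20],"twist": 0,"jaw": -1}
    - {"delta_pos": [0,0,15],"twist": 0,"jaw": -1}
    - {"delta_pos": [0,0,10],"twist": 0,"jaw": -1}
    - {"delta_pos": [0,0,5],"twist": 0,"jaw": -1}
    - {"delta_pos": [0,0,0],"twist": 0,"jaw": -1}

```text
time_s: 28.7
ee_pos: [0.5228, -0.2833, 0.0183]
ee_rot: [-3.141, 0.028, 0.0]
ft_force: [0.1, 0.4, -2.2]
width: 0.0643
grip_force: 66.9
```

Request:
servo_tool:
  steps:
    - {"delta_pos": [0,0,4],"twist": 0,"jaw": -1}
    - {"delta_pos": [0,0,3],"twist": 0,"jaw": -1}
    - {"delta_pos": [0,0,1.5],"twist": 0,"jaw": -1}
    - {"delta_pos": [0,0,0],"twist": 0,"jaw": -1}
    - {"delta_pos": [0,0,0],"twist": 0,"jaw": -1}

```text
time_s: 29.2
ee_pos: [0.5229, -0.2835, 0.0103]
ee_rot: [3.141, -0.028, 0.0]
ft_force: [-0.8, -0.3, -2.3]
width: 0.0644
grip_force: 66.9
```

Request:
servo_tool:
  steps:
    - {"delta_pos": [0,0,1],"twist": 0,"jaw": -1}
    - {"delta_pos": [0,0,1],"twist": 0,"jaw": -1}
    - {"delta_pos": [0,0,0],"twist": 0,"jaw": -1}
    - {"delta_pos": [0,0,0],"twist": 0,"jaw": -1}

```text
time_s: 29.6
ee_pos: [0.5229, -0.2835, 0.0081]
ee_rot: [3.141, -0.028, 0.0]
ft_force: [-0.5, 0.7, -1.0]
width: 0.0646
grip_force: 67.0
```

Request:
servo_tool:
  steps:
    - {"delta_pos": [0,0,0],"twist": 0,"jaw": 0.6}
    - {"delta_pos": [0,0,0],"twist": 0,"jaw": 0.8}
    - {"delta_pos": [0,0,0],"twist": 0,"jaw": 0.9}
    - {"delta_pos": [0,0,0],"twist": 0,"jaw": 0.9}
    - {"delta_pos": [0,0,-10],"twist": 0,"jaw": 0.9}
    - {"delta_pos": [0,0,-20],"twist": 0,"jaw": 0.9}
    - {"delta_pos": [0,0,-40],"twist": 0,"jaw": 1}
    - {"delta_pos": [0,0,-40],"twist": -1,"jaw": 1}

```text
time_s: 30.4
ee_pos: [0.5225, -0.2833, 0.1197]
ee_rot: [-3.141, 0.001, 0.001]
ft_force: [0.2, -0.8, -0.0]
width: 0.0853
grip_force: 0.0
```

```bash
python3 - <<'E'
from h import *
t=ctrl.get_image("top");s=ctrl.get_image("scene")
c=np.zeros((600,600,3),np.uint8)
c[:240]=cv2.resize(t[170:290,125:425],(600,240));c[240:600]=cv2.resize(s[60:264,150:490],(600,360))
cv2.imwrite("pics/c6.png",cv2.convertScaleAbs(c,alpha=1.6))
E
```

```text
(no output)
```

View pics/c6.png

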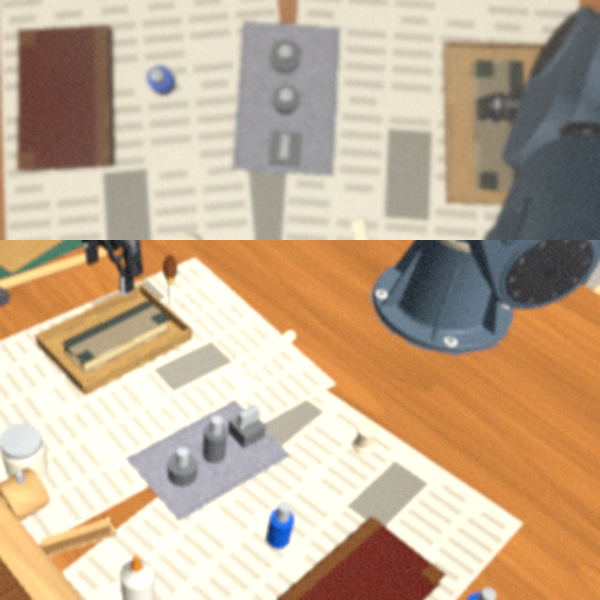

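The pictures show the ledger flat in the tray, the weights upright on the felt and the bare book unmoved. Fetching the square weight.

Request:
servo_tool:
  steps:
    - {"delta_pos": [0,-25,-30],"twist": 0,"jaw": 1}
    - {"delta_pos": [-5,-40,0],"twist": 0,"jaw": 1}
    - {"delta_pos": [-5,-40,0],"twist": 0,"jaw": 1}
    - {"delta_pos": [-5,-40,0],"twist": 0,"jaw": 1}
    - {"delta_pos": [-5,-40,0],"twist": 0,"jaw": 1}
    - {"delta_pos": [-5,-40,0],"twist": 0,"jaw": 1}
    - {"delta_pos": [-5,-40,0],"twist": 0,"jaw": 1}
    - {"delta_pos": [-1,-29,0],"twist": 0,"jaw": 1}

```text
time_s: 31.3
ee_pos: [0.4912, 0.0126, 0.1483]
ee_rot: [-3.141, -0.0, 0.0]
ft_force: [0.8, -0.4, -0.1]
width: 0.085
grip_force: 0.0
```

Request:
servo_tool:
  steps:
    - {"delta_pos": [0,0,20],"twist": 4,"jaw": 1}
    - {"delta_pos": [0,0,0],"twist": 0,"jaw": 1}
    - {"delta_pos": [0,0,0],"twist": 0,"jaw": 1}
    - {"delta_pos": [0,0,0],"twist": 0,"jaw": 1}

```text
time_s: 31.7
ee_pos: [0.4923, 0.01, 0.1288]
ee_rot: [3.14, -0.11, 0.001]
ft_force: [0.6, -0.4, -0.4]
width: 0.0855
grip_force: 0.0
```

Request:
servo_tool:
  steps:
    - {"delta_pos": [-0.7,0,15],"twist": 0,"jaw": 1}
    - {"delta_pos": [0,0,25],"twist": 0,"jaw": 1}
    - {"delta_pos": [0,0,25],"twist": 0,"jaw": 1}
    - {"delta_pos": [0,0,15],"twist": 0,"jaw": 1}
    - {"delta_pos": [0,0,7],"twist": 0,"jaw": 1}
    - {"delta_pos": [0,0,3],"twist": 0,"jaw": 1}
    - {"delta_pos": [0,0,0],"twist": 0,"jaw": 1}
    - {"delta_pos": [0,0,0],"twist": 0,"jaw": 1}

```text
time_s: 32.5
ee_pos: [0.4918, 0.0105, 0.0389]
ee_rot: [3.14, -0.11, 0.002]
ft_force: [-0.3, 0.1, -0.4]
width: 0.0853
grip_force: 0.0
```

Request:
servo_tool:
  steps:
    - {"delta_pos": [0,0,0],"twist": 0,"jaw": -1}
    - {"delta_pos": [0,0,0],"twist": 0,"jaw": -1}
    - {"delta_pos": [0,0,0],"twist": 0,"jaw": -1}
    - {"delta_pos": [0,0,0],"twist": 0,"jaw": -1}
    - {"delta_pos": [0,0,0],"twist": 0,"jaw": -1}
    - {"delta_pos": [0,0,0],"twist": 0,"jaw": -1}
    - {"delta_pos": [0,0,0],"twist": 0,"jaw": -1}
    - {"delta_pos": [0,0,0],"twist": 0,"jaw": -1}

```text
time_s: 33.3
ee_pos: [0.4914, 0.0105, 0.0383]
ee_rot: [3.14, -0.11, 0.0]
ft_force: [-1.2, -1.5, 5.7]
width: 0.0107
grip_force: 59.2
```

Request:
servo_tool:
  steps:
    - {"delta_pos": [0,0,-5],"twist": 0,"jaw": -1}
    - {"delta_pos": [0,0,-15],"twist": 0,"jaw": -1}
    - {"delta_pos": [0,0,-25],"twist": 0,"jaw": -1}
    - {"delta_pos": [0,0,-30],"twist": 0,"jaw": -1}
    - {"delta_pos": [0,0,-25],"twist": 0,"jaw": -1}
    - {"delta_pos": [0,0,-10],"twist": 0,"jaw": -1}
    - {"delta_pos": [0,-15,0],"twist": 0,"jaw": -1}
    - {"delta_pos": [-1.6,-30,0],"twist": 0,"jaw": -1}

```text
time_s: 34.1
ee_pos: [0.4926, 0.0551, 0.1476]
ee_rot: [3.139, -0.114, -0.001]
ft_force: [0.4, -0.2, -4.4]
width: 0.0104
grip_force: 59.0
```

Request:
servo_tool:
  steps:
    - {"delta_pos": [-2,-40,0],"twist": 0,"jaw": -1}
    - {"delta_pos": [-2,-40,0],"twist": 0,"jaw": -1}
    - {"delta_pos": [-2,-40,0],"twist": 0,"jaw": -1}
    - {"delta_pos": [-2,-40,0],"twist": 0,"jaw": -1}
    - {"delta_pos": [-2,-40,0],"twist": 0,"jaw": -1}
    - {"delta_pos": [0,-40,0],"twist": 0,"jaw": -1}
    - {"delta_pos": [0,-20,0],"twist": 0,"jaw": -1}
    - {"delta_pos": [0,-9,0],"twist": 0,"jaw": -1}

```text
time_s: 34.9
ee_pos: [0.501, 0.3262, 0.1467]
ee_rot: [3.139, -0.108, -0.003]
ft_force: [-0.8, -0.6, -4.5]
width: 0.0105
grip_force: 59.3
```

Request:
servo_tool:
  steps:
    - {"delta_pos": [0,0,0],"twist": 0,"jaw": -1}
    - {"delta_pos": [0,0,10],"twist": 0,"jaw": -1}
    - {"delta_pos": [0,0,20],"twist": 0,"jaw": -1}
    - {"delta_pos": [0,0,20],"twist": 0,"jaw": -1}
    - {"delta_pos": [0,0,15],"twist": 0,"jaw": -1}
    - {"delta_pos": [0,0,8],"twist": 0,"jaw": -1}
    - {"delta_pos": [0,0,0],"twist": 0,"jaw": -1}
    - {"delta_pos": [0,0,0],"twist": 0,"jaw": -1}

```text
time_s: 35.7
ee_pos: [0.5022, 0.3246, 0.0756]
ee_rot: [-3.139, 0.111, -0.001]
ft_force: [-0.4, 1.2, -3.9]
width: 0.0105
grip_force: 59.2
```

Request:
servo_tool:
  steps:
    - {"delta_pos": [0,0,5],"twist": 0,"jaw": -1}
    - {"delta_pos": [0,0,3],"twist": 0,"jaw": -1}
    - {"delta_pos": [0,0,1.5],"twist": 0,"jaw": -1}
    - {"delta_pos": [0,0,0.5],"twist": 0,"jaw": -1}
    - {"delta_pos": [0,0,0],"twist": 0,"jaw": -1}
    - {"delta_pos": [0,0,0],"twist": 0,"jaw": -1}

```text
time_s: 36.3
ee_pos: [0.5018, 0.3247, 0.0653]
ee_rot: [-3.14, 0.11, -0.0]
ft_force: [-1.9, -0.5, -1.0]
width: 0.0108
grip_force: 59.7
```

Request:
servo_tool:
  steps:
    - {"delta_pos": [0,0,0],"twist": 0,"jaw": 0.2}
    - {"delta_pos": [0,0,0],"twist": 0,"jaw": 1}
    - {"delta_pos": [0,0,0],"twist": 0,"jaw": 1}
    - {"delta_pos": [0,0,0],"twist": 0,"jaw": 1}
    - {"delta_pos": [0,0,-10],"twist": 0,"jaw": 1}
    - {"delta_pos": [0,0,-30],"twist": 0,"jaw": 1}
    - {"delta_pos": [0,0,-40],"twist": 0,"jaw": 1}
    - {"delta_pos": [0,0,-20],"twist": -4,"jaw": 1}

```text
time_s: 37.1
ee_pos: [0.5027, 0.3252, 0.169]
ee_rot: [-3.14, 0.0, -0.006]
ft_force: [0.2, -0.1, -0.9]
width: 0.0854
grip_force: 0.0
```

Request:
servo_tool:
  steps:
    - {"delta_pos": [14,39,0],"twist": 0,"jaw": 1}
    - {"delta_pos": [14,39,0],"twist": 0,"jaw": 1}
    - {"delta_pos": [14,39,0],"twist": 0,"jaw": 1}
    - {"delta_pos": [14,39,0],"twist": 0,"jaw": 1}
    - {"delta_pos": [14,39,0],"twist": 0,"jaw": 1}
    - {"delta_pos": [14,39,0],"twist": 0,"jaw": 1}
    - {"delta_pos": [14,39,0],"twist": 0,"jaw": 1}
    - {"delta_pos": [16,41,0],"twist": 0,"jaw": 1}

```text
time_s: 37.9
ee_pos: [0.616, 0.009, 0.1661]
ee_rot: [-3.142, 0.001, -0.001]
ft_force: [1.3, 0.0, -0.9]
width: 0.0852
grip_force: 0.0
```

Request:
servo_tool:
  steps:
    - {"delta_pos": [0,0,20],"twist": 0,"jaw": 1}
    - {"delta_pos": [0,0,15],"twist": 0,"jaw": 1}
    - {"delta_pos": [0,0,0],"twist": 0,"jaw": 1}
    - {"delta_pos": [0,0,0],"twist": 0,"jaw": 1}
    - {"delta_pos": [0,0,0],"twist": 0,"jaw": 1}

```text
time_s: 38.4
ee_pos: [0.6159, 0.0113, 0.131]
ee_rot: [-3.142, -0.001, -0.002]
ft_force: [0.6, 0.7, -0.4]
width: 0.0855
grip_force: 0.0
```

Request:
servo_tool:
  steps:
    - {"delta_pos": [0,0.6,15],"twist": 0,"jaw": 1}
    - {"delta_pos": [0,0,25],"twist": 0,"jaw": 1}
    - {"delta_pos": [0,0,25],"twist": 0,"jaw": 1}
    - {"delta_pos": [0,0,17],"twist": 0,"jaw": 1}
    - {"delta_pos": [0,0,8],"twist": 0,"jaw": 1}
    - {"delta_pos": [0,0,3],"twist": 0,"jaw": 1}
    - {"delta_pos": [0,0,0],"twist": 0,"jaw": 1}
    - {"delta_pos": [0,0,0],"twist": 0,"jaw": 1}

```text
time_s: 39.2
ee_pos: [0.6161, 0.01, 0.0379]
ee_rot: [3.142, -0.001, 0.002]
ft_force: [0.5, -0.4, 0.6]
width: 0.0852
grip_force: 0.0
```

Request:
servo_tool:
  steps:
    - {"delta_pos": [0,0,0],"twist": 0,"jaw": -1}
    - {"delta_pos": [0,0,0],"twist": 0,"jaw": -1}
    - {"delta_pos": [0,0,0],"twist": 0,"jaw": -1}
    - {"delta_pos": [0,0,0],"twist": 0,"jaw": -1}
    - {"delta_pos": [0,0,0],"twist": 0,"jaw": -1}
    - {"delta_pos": [0,0,0],"twist": 0,"jaw": -1}
    - {"delta_pos": [0,0,0],"twist": 0,"jaw": -1}
    - {"delta_pos": [0,0,0],"twist": 0,"jaw": -1}

```text
time_s: 40.0
ee_pos: [0.6157, 0.0101, 0.0374]
ee_rot: [-3.142, 0.001, -0.0]
ft_force: [-1.9, 1.8, 5.3]
width: 0.0158
grip_force: 58.5
```

Request:
servo_tool:
  steps:
    - {"delta_pos": [0,0,-5],"twist": 0,"jaw": -1}
    - {"delta_pos": [0,0,-15],"twist": 0,"jaw": -1}
    - {"delta_pos": [0,0,-25],"twist": 0,"jaw": -1}
    - {"delta_pos": [0,0,-30],"twist": 0,"jaw": -1}
    - {"delta_pos": [0,0,-25],"twist": 0,"jaw": -1}
    - {"delta_pos": [0,0,-10],"twist": 0,"jaw": -1}
    - {"delta_pos": [0,-15,0],"twist": 0,"jaw": -1}
    - {"delta_pos": [-1.6,-30,0],"twist": 0,"jaw": -1}

```text
time_s: 40.8
ee_pos: [0.6137, 0.0547, 0.1464]
ee_rot: [3.141, -0.005, -0.001]
ft_force: [0.1, 0.4, -3.8]
width: 0.0161
grip_force: 58.7
```

Request:
servo_tool:
  steps:
    - {"delta_pos": [-2,-40,0],"twist": 0,"jaw": -1}
    - {"delta_pos": [-2,-40,0],"twist": 0,"jaw": -1}
    - {"delta_pos": [0,-40,0],"twist": 0,"jaw": -1}
    - {"delta_pos": [0,-40,0],"twist": 0,"jaw": -1}
    - {"delta_pos": [0,-40,0],"twist": 0,"jaw": -1}
    - {"delta_pos": [0,-40,0],"twist": 0,"jaw": -1}
    - {"delta_pos": [0,-20,0],"twist": 0,"jaw": -1}
    - {"delta_pos": [0,-9,0],"twist": 0,"jaw": -1}

```text
time_s: 41.6
ee_pos: [0.609, 0.326, 0.1456]
ee_rot: [3.141, 0.002, -0.003]
ft_force: [-0.0, -0.6, -4.4]
width: 0.0156
grip_force: 58.9
```

Request:
servo_tool:
  steps:
    - {"delta_pos": [0,0,0],"twist": 0,"jaw": -1}
    - {"delta_pos": [0,0,10],"twist": 0,"jaw": -1}
    - {"delta_pos": [0,0,20],"twist": 0,"jaw": -1}
    - {"delta_pos": [0,0,20],"twist": 0,"jaw": -1}
    - {"delta_pos": [0,0,15],"twist": 0,"jaw": -1}
    - {"delta_pos": [0,0,8],"twist": 0,"jaw": -1}
    - {"delta_pos": [0,0,0],"twist": 0,"jaw": -1}
    - {"delta_pos": [0,0,0],"twist": 0,"jaw": -1}

```text
time_s: 42.4
ee_pos: [0.6106, 0.3239, 0.0747]
ee_rot: [-3.141, 0.001, -0.001]
ft_force: [-0.5, 0.5, -4.0]
width: 0.0162
grip_force: 58.9
```

Request:
servo_tool:
  steps:
    - {"delta_pos": [0,0,5],"twist": 0,"jaw": -1}
    - {"delta_pos": [0,0,2.5],"twist": 0,"jaw": -1}
    - {"delta_pos": [0,0,1],"twist": 0,"jaw": -1}
    - {"delta_pos": [0,0,0.5],"twist": 0,"jaw": -1}
    - {"delta_pos": [0,0,0],"twist": 0,"jaw": -1}
    - {"delta_pos": [0,0,0],"twist": 0,"jaw": -1}

```text
time_s: 43.0
ee_pos: [0.6102, 0.3241, 0.0653]
ee_rot: [-3.141, 0.001, -0.0]
ft_force: [-0.5, 0.1, -3.9]
width: 0.0163
grip_force: 58.9
```

Lower the last 1 mm, release, then fetch the tall weight at (0.5515,0.0095).

Request:
servo_tool:
  steps:
    - {"delta_pos": [0,0,1],"twist": 0,"jaw": -1}
    - {"delta_pos": [0,0,0],"twist": 0,"jaw": -1}
    - {"delta_pos": [0,0,0],"twist": 0,"jaw": 0.2}
    - {"delta_pos": [0,0,0],"twist": 0,"jaw": 1}
    - {"delta_pos": [0,0,0],"twist": 0,"jaw": 1}
    - {"delta_pos": [0,0,0],"twist": 0,"jaw": 1}
    - {"delta_pos": [0,0,-15],"twist": 0,"jaw": 1}
    - {"delta_pos": [0,0,-40],"twist": 0,"jaw": 1}

```text
time_s: 43.8
ee_pos: [0.6085, 0.3232, 0.1171]
ee_rot: [3.139, -0.001, -0.009]
ft_force: [-0.4, -0.5, -0.0]
width: 0.0851
grip_force: 0.0
```

Request:
servo_tool:
  steps:
    - {"delta_pos": [0,0,-45],"twist": 0,"jaw": 1}
    - {"delta_pos": [-8,45,0],"twist": 0,"jaw": 1}
    - {"delta_pos": [-8,45,0],"twist": 0,"jaw": 1}
    - {"delta_pos": [-8,45,0],"twist": 0,"jaw": 1}
    - {"delta_pos": [-8,45,0],"twist": 0,"jaw": 1}
    - {"delta_pos": [-8,45,0],"twist": 0,"jaw": 1}
    - {"delta_pos": [-9,45,0],"twist": 0,"jaw": 1}
    - {"delta_pos": [-9.5,45,0],"twist": 0,"jaw": 1}

```text
time_s: 44.6
ee_pos: [0.5512, 0.0073, 0.1655]
ee_rot: [3.141, -0.001, 0.003]
ft_force: [1.1, 0.2, 0.2]
width: 0.0854
grip_force: 0.0
```

Request:
servo_tool:
  steps:
    - {"delta_pos": [0,0,25],"twist": 0,"jaw": 1}
    - {"delta_pos": [0,0,20],"twist": 0,"jaw": 1}
    - {"delta_pos": [0,0,0],"twist": 0,"jaw": 1}
    - {"delta_pos": [0,0,0],"twist": 0,"jaw": 1}
    - {"delta_pos": [0,0,0],"twist": 0,"jaw": 1}

```text
time_s: 45.1
ee_pos: [0.5523, 0.0092, 0.1206]
ee_rot: [3.141, -0.0, 0.003]
ft_force: [-0.3, 0.2, 0.3]
width: 0.0852
grip_force: 0.0
```

Request:
servo_tool:
  steps:
    - {"delta_pos": [-0.5,0,15],"twist": 0,"jaw": 1}
    - {"delta_pos": [0,0,20],"twist": 0,"jaw": 1}
    - {"delta_pos": [0,0,13],"twist": 0,"jaw": 1}
    - {"delta_pos": [0,0,7],"twist": 0,"jaw": 1}
    - {"delta_pos": [0,0,3],"twist": 0,"jaw": 1}
    - {"delta_pos": [0,0,0],"twist": 0,"jaw": 1}
    - {"delta_pos": [0,0,0],"twist": 0,"jaw": 1}

```text
time_s: 45.8
ee_pos: [0.5514, 0.009, 0.0617]
ee_rot: [3.142, -0.001, 0.001]
ft_force: [0.6, -1.3, 1.0]
width: 0.0855
grip_force: 0.0
```

Request:
servo_tool:
  steps:
    - {"delta_pos": [0,0,0],"twist": 0,"jaw": -1}
    - {"delta_pos": [0,0,0],"twist": 0,"jaw": -1}
    - {"delta_pos": [0,0,0],"twist": 0,"jaw": -1}
    - {"delta_pos": [0,0,0],"twist": 0,"jaw": -1}
    - {"delta_pos": [0,0,0],"twist": 0,"jaw": -1}
    - {"delta_pos": [0,0,0],"twist": 0,"jaw": -1}
    - {"delta_pos": [0,0,0],"twist": 0,"jaw": -1}
    - {"delta_pos": [0,0,0],"twist": 0,"jaw": -1}

```text
time_s: 46.6
ee_pos: [0.5511, 0.0091, 0.0613]
ee_rot: [-3.142, 0.001, -0.0]
ft_force: [-0.2, 0.5, 3.7]
width: 0.0158
grip_force: 58.5
```

Request:
servo_tool:
  steps:
    - {"delta_pos": [0,0,-5],"twist": 0,"jaw": -1}
    - {"delta_pos": [0,0,-15],"twist": 0,"jaw": -1}
    - {"delta_pos": [0,0,-25],"twist": 0,"jaw": -1}
    - {"delta_pos": [0,0,-30],"twist": 0,"jaw": -1}
    - {"delta_pos": [0,0,-25],"twist": 0,"jaw": -1}
    - {"delta_pos": [0,0,-10],"twist": 0,"jaw": -1}
    - {"delta_pos": [0,-15,0],"twist": 0,"jaw": -1}
    - {"delta_pos": [0,-30,0],"twist": 0,"jaw": -1}

```text
time_s: 47.4
ee_pos: [0.5505, 0.0538, 0.17]
ee_rot: [3.141, -0.005, -0.002]
ft_force: [-0.3, 0.8, -4.3]
width: 0.0162
grip_force: 58.7
```

Request:
servo_tool:
  steps:
    - {"delta_pos": [0,-40,0],"twist": 0,"jaw": -1}
    - {"delta_pos": [0,-40,0],"twist": 0,"jaw": -1}
    - {"delta_pos": [0,-40,0],"twist": 0,"jaw": -1}
    - {"delta_pos": [0,-40,0],"twist": 0,"jaw": -1}
    - {"delta_pos": [0,-40,0],"twist": 0,"jaw": -1}
    - {"delta_pos": [0,-40,0],"twist": 0,"jaw": -1}
    - {"delta_pos": [0,-20,0],"twist": 0,"jaw": -1}
    - {"delta_pos": [0,-9.5,0],"twist": 0,"jaw": -1}

```text
time_s: 48.2
ee_pos: [0.55, 0.3253, 0.1693]
ee_rot: [3.141, 0.002, -0.004]
ft_force: [0.4, -0.5, -4.4]
width: 0.0158
grip_force: 59.0
```

Request:
servo_tool:
  steps:
    - {"delta_pos": [0,0,0],"twist": 0,"jaw": -1}
    - {"delta_pos": [0,0,10],"twist": 0,"jaw": -1}
    - {"delta_pos": [0,0,20],"twist": 0,"jaw": -1}
    - {"delta_pos": [0,0,20],"twist": 0,"jaw": -1}
    - {"delta_pos": [0,0,15],"twist": 0,"jaw": -1}
    - {"delta_pos": [0,0,8],"twist": 0,"jaw": -1}
    - {"delta_pos": [0,0,0],"twist": 0,"jaw": -1}
    - {"delta_pos": [0,0,0],"twist": 0,"jaw": -1}

```text
time_s: 49.0
ee_pos: [0.5516, 0.3234, 0.0987]
ee_rot: [-3.141, 0.001, -0.001]
ft_force: [-0.8, 0.5, -3.6]
width: 0.0161
grip_force: 59.0
```

Request:
servo_tool:
  steps:
    - {"delta_pos": [0,0,5],"twist": 0,"jaw": -1}
    - {"delta_pos": [0,0,2.5],"twist": 0,"jaw": -1}
    - {"delta_pos": [0,0,1],"twist": 0,"jaw": -1}
    - {"delta_pos": [0,0,0.5],"twist": 0,"jaw": -1}
    - {"delta_pos": [0,0,0],"twist": 0,"jaw": -1}
    - {"delta_pos": [0,0,0],"twist": 0,"jaw": -1}

```text
time_s: 49.6
ee_pos: [0.5512, 0.3236, 0.0892]
ee_rot: [-3.142, 0.001, -0.0]
ft_force: [-0.2, -0.7, -4.0]
width: 0.0163
grip_force: 59.0
```

Request:
servo_tool:
  steps:
    - {"delta_pos": [0,0,1],"twist": 0,"jaw": -1}
    - {"delta_pos": [0,0,0],"twist": 0,"jaw": -1}
    - {"delta_pos": [0,0,0],"twist": 0,"jaw": 0.2}
    - {"delta_pos": [0,0,0],"twist": 0,"jaw": 1}
    - {"delta_pos": [0,0,0],"twist": 0,"jaw": 1}
    - {"delta_pos": [0,0,0],"twist": 0,"jaw": 1}
    - {"delta_pos": [0,0,-15],"twist": 0,"jaw": 1}
    - {"delta_pos": [0,0,-40],"twist": 0,"jaw": 1}

```text
time_s: 50.4
ee_pos: [0.5496, 0.3227, 0.1415]
ee_rot: [3.139, -0.001, -0.008]
ft_force: [0.7, 0.1, 0.2]
width: 0.0856
grip_force: 0.0
```

Request:
servo_tool:
  steps:
    - {"delta_pos": [0,0,-45],"twist": 0,"jaw": 1}
    - {"delta_pos": [0,0,-45],"twist": 0,"jaw": 1}
    - {"delta_pos": [0,0,0],"twist": 0,"jaw": 1}
    - {"delta_pos": [0,0,0],"twist": 0,"jaw": 1}
    - {"delta_pos": [0,0,0],"twist": 0,"jaw": 1}

```text
time_s: 50.9
ee_pos: [0.5507, 0.3233, 0.2325]
ee_rot: [3.141, -0.001, -0.002]
ft_force: [-0.8, -0.5, -0.5]
width: 0.0855
grip_force: 0.0
```

```bash
python3 - <<'E'
from h import *
s=ctrl.state();print(s["ee_pos"].round(4),s["time_s"])
im=ctrl.get_image("wrist");sc=ctrl.get_image("scene")
c=np.zeros((590,512,3),np.uint8);c[:384]=im;c[384:]=cv2.resize(sc[60:264],(512,204))
cv2.imwrite("pics/f.png",cv2.convertScaleAbs(c,alpha=1.5))
E
```

```text
[0.5507 0.3233 0.2325] 50.9Traceback (most recent call last):
  File "<stdin>", line 4, in <module>
ValueError: could not broadcast input array from shape (204,512,3) into shape (206,512,3)
```

```bash
python3 - <<'E'
from h import *
c=np.vstack([ctrl.get_image("wrist"),ctrl.get_image("scene")[60:270]])
cv2.imwrite("pics/f.png",cv2.convertScaleAbs(c,alpha=1.5))
E
```

```text
(no output)
```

View pics/f.png

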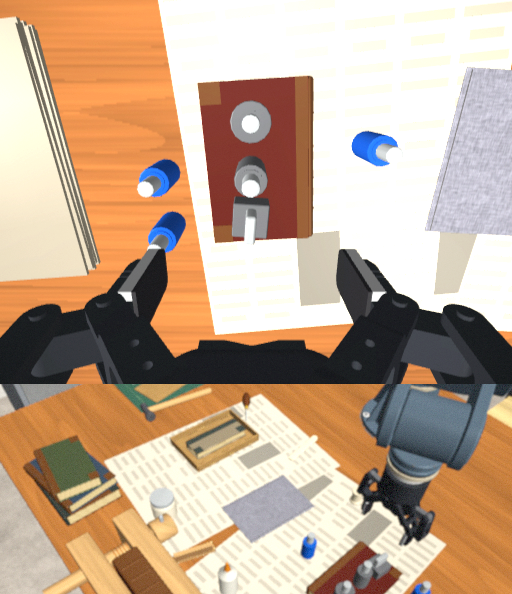

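The last picture shows the round weight at (250,123), the tall one at (250,187) and the square one at (250,220). All three stand upright on the book, the ledger lies in the tray, and the jar and bottle are standing. Handing in.

```bash
python3 -c "
from plant import ctrl
print(ctrl.sign_off())"
```

```text
the job is handed in; nothing more can be done
None
```

The job is handed in at about 51 s of robot time: the ledger lies flat in the tray, all three weights stand upright on the larger book under their original spots, and the book, jar and bottle look undisturbed. The hand-in did not report a verdict.

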